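Turn the sample block and hold the cam clamp closed

ROBOT

A 7-joint arm with a two-finger parallel gripper is mounted at the origin on the work surface. World frame = base frame: x ahead of the robot, y to its left, z up, the work surface at z = 0. Lengths are in mm, angles in rad, forces in N, time in s.
With the tool pointing down it reaches from about 400 to 875 mm from the base axis. Payload 4.4 kg.
Tool frame: the origin (TCP) lies at the very end of the fingers, on their centre line; the grasp point (between the pads) lies 19 mm behind it; z points along the fingers, y is the line along which they close (so a half turn about z gives the same grasp; the last joint's range is limited). The gripper opens to 85 mm and grips with 20 to 120 N. Pads are 22 mm wide; open, the fingers measure 114 mm over their backs; the gripper's body (76 mm by 85 mm) begins 54 mm behind the grasp point. The pads swing forward as they close: fully open they stand 13 mm farther back than shut.
Start: joints at [1.155, 0.628, 0.038, 1.517, -0.027, 0.996, -0.02], TCP at [222.789, -610.641, 231.313] pointing down, gripper open.
Joint ranges: [-3.06, 3.06], [-0.37, 2.12], [-1.25, 1.32], [0.18, 2.47], [-1.1, 4.24], [0.23, 1.98], [-2.94, 2.94]. Speed limits (rad/s): [2.57, 2.57, 3.14, 3.14, 3.14, 3.14, 3.14].

INTERFACE

Orientations are given as [roll, pitch, yaw] about the fixed x, y, z axes, in that order (R = Rz(yaw) Ry(pitch) Rx(roll)).
In Python, from cell import read_state, get_image, camera_params, finish_job gives the robot as it stands.
- The arm moves only by the tool arm_command, never from a script. Its argument "deltas" is a list of rows, each an object of numbers: "dx", "dy", "dz": the shift along the world's x, y, z in m; "yaw": the turn about the world's z in degrees; "jaw": the opening, from 0 (shut) to 1 (fully open). A call has 1 to 20 rows; each row is the pose to reach, as a shift and turn from the pose commanded when the call began; what a row does not reach only later rows make up. A row lasts 1/10 s, in which the tool goes at most 50 mm and 8.59 degrees, less where a joint would pass 70% of its speed; a pose out of reach is approached as far as the arm can. A call with a gripper value outside its range is refused whole. The fingers move at their own pace and stop on an object; the grip force is fixed at half the most. Time passes only in rows, so rows that repeat a pose let the fingers close. It gives the time, the measured TCP pose, the force, the opening and the grip force at its end, in the units of the state.
- read_state(): the state, without advancing time (a new reading comes with each control period).
- get_image(name): name is "scene" or "side" or "wrist"; returns (picture, depth): 400x640x3 uint8, red, green, blue; 400x640 float32, mm along the optical axis (not along the pixel's ray), 0 where there is no reading.
- camera_params(name): a dict with "camera_matrix" (3x3 intrinsics, pixels), "extrinsics" (4x4, takes a point from camera to world coordinates). Camera axes: x right, y down, z forward; pixel columns grow to the right and rows downward; lengths in mm; the calibration is good to about 2 mm. A picture is of the moment at which its call begins: read the wrist's pose just before it. camera_params takes no time and is no camera call; for the wrist camera it gives the pose at the moment of the call.
- finish_job(): hands the job in; it is judged then, once.
The state is a dict: "clock": time; "qpos": joint angles; "qd": joint speeds; "tau": joint torques, N m; "eef_pos": TCP position; "tool_rot": TCP orientation; "force": force on the tool from outside, world axes, zero at the start; "torque": the same for the moment, N m; "width": finger opening in mm; "gripper_force": force on a finger pad.
Only numpy, scipy, OpenCV 4.12 (cv2) and the standard library are available. Lean on these libraries where they do the work, as an engineer would, in place of code of your own. Each camera call takes 0.05 s, during which the arm holds its last target. There are 200 camera calls.

TASK

The sample block stands in the little slide-jaw fixture with its round window hidden against the fixed jaw: lift it out, turn it upright by a quarter turn so that the window looks at the lens on the fixture's plate, and stand it back down centred between the two jaws and let go. Then swing the cam lever round to its highest lift, where the lever points straight out from the jaws along the black line on the plate and the sliding jaw clamps the block. The lever springs back when let go, so finish while still holding it there, and leave the other things on the bench where they are.

Things in the scene. Friction and masses are not known exactly. Their poses are not given: they have to be found in the camera images.
- fixture: Bolted-down fixture: aluminium plate 12 mm thick on the table, x -65 to +65, y -70 to +190 mm. Origin at table height under the middle of the open jaw gap, z up. Jaws close along y, gap open on the +x and -x sides. A round lens 50 mm across stands on the plate at x 135, y 0, centre z 59, top z 84 mm. A black line on the plate runs along +y at x 0 (y 126 to 186 mm).
- block: Loose dark metal block, 40 x 40 x 75 mm tall, about 0.32 kg, standing between the jaws. Origin: centre of its underside, z up. Round window on its +x face; a notch 16 mm wide, 8 mm deep is cut in the top edge above the window. At the start its +x points along the fixture's -y (to the fixed jaw); wanted along the fixture's +x (to the lens): a quarter turn counterclockwise from above.
- window (a point): Centre of the block's round window (28 mm across): on the block's +x face, 20 mm from its axis and 47 mm above its underside.
- lever (a joint): Cam lever angle (rad). 0 = at rest on its stop, lever across the fixture towards its -x side; grows clockwise seen from above. Highest lift at 1.30, lever along the fixture's +y; beyond it the lift falls; end stop 1.90. Knob in the fixture's frame: x = -95 sin(1.30 - angle), y = 72 + 95 cos(1.30 - angle) mm. A spring drives it back to 0: about 3 N at the knob at highest lift.
- knob (a point): Grip point on the axis of the lever's knob, 85 mm above the table. The knob is black, upright, round, 18 mm across, fixed on the lever's end 95 mm from the pivot, from z = 56 mm (top of the lever bar) to z = 102 mm. It can be pinched from above in any direction.
- gap (a point): Middle of the open jaw gap at the plate's top (12 mm above the table), where the block stands; fixed to the fixture. The gap is 47 mm wide when the cam is at rest. The fixed jaw's face lies 23.5 mm to the fixture's -y side of here, the open sliding jaw's 23.5 mm to +y; both are 60 mm long in x, tops 42 mm above the table.
- jaw: Sliding jaw with its sprung face plate. Origin on the plate's top at the back of the face plate, 8 mm behind (+y of) the jaw's face; axes as the fixture's. The cam moves it up to 8.9 mm towards the fixed jaw; it then pushes the block along against the fixed jaw and clamps it with roughly 10 N.
- collar: Bystander: loose steel ring 38 mm across, 14 mm high, lying on the table near the fixture's -x side. Origin: centre of its underside.
- driver: Bystander: screwdriver 160 mm long lying on the table off the fixture's +x side. Origin: on its underside.
- bottle: Bystander: amber jar 48 mm across, 85 mm high. Origin: centre of its underside.
- tray: Bystander: open grey tray 130 x 90 x 30 mm. Origin: centre of its underside.
- post: Bystander: optical post holder, foot 44 mm across, 95 mm high. Origin: centre of its underside.
- mountbox: Bystander: cardboard box 75 x 60 x 40 mm. Origin: centre of its underside.
Things that resemble listed ones, but are neither listed nor needed, are in the scene too. Leave any blue, green or turquoise look-alike of the block alone.

How it is judged (in metres and radians):
On the way, in this order (a step that is already met when the one before it is completed fails the run):
1. the block is lifted clear of the jaws (z of block in the frame of fixture above 0.043 m), for 0.1 s.
2. the block stands between the jaws again, window towards the lens, released (x of block in the frame of fixture between -0.012 and 0.012 m and z of block in the frame of fixture below 0.0155 m and angle between block's own z axis and vertical below 0.08 rad and contact force between the arm and block below 0.3 N and y of block in the frame of fixture between -0.006 and 0.006 m and x of window in the frame of fixture above 0 m and angle between the x axis of block and the x axis of fixture, either way round below 0.2 rad and value of joint lever below 0.3 rad), for 0.2 s.
At the end, for the whole second after the job is handed in: Block upright on the plate between the jaws, within 12 mm of centre along their faces, window to the lens within 0.1 rad, clamped over 3 N, untouched by the arm; lever within 0.13 rad of highest lift (1.30) and held by the fingers with over 1 N; bystanders moved under 30 mm (x of block in the frame of fixture between -0.012 and 0.012 m and z of block in the frame of fixture below 0.0155 m and angle between block's own z axis and vertical below 0.08 rad and contact force between the arm and block below 0.3 N and y of block in the frame of fixture between -0.007 and 0 m and x of window in the frame of fixture above 0 m and angle between the x axis of block and the x axis of fixture, either way round below 0.1 rad and contact force between jaw and block above 3 N and value of joint lever between 1.17 and 1.43 rad and contact force between the fingers and lever above 1 N); the arm keeps its last pose, push and grip.
It fails at once if a bystander (ring, screwdriver, jar, tray, post holder, box) moved more than 30 mm (distance of any of collar, driver, bottle, tray, post, mountbox from where it was at the start of the episode above 0.03 m).
It also fails if it takes over 56 s, if anything falls off the work surface, if the arm or the gripper's body presses on something with over 40 N, if the wrist force passes 120 N, or if a joint passes its speed limit or range.

## Working session

There is one attempt and no reset: what is moved stays moved. The work goes in short steps, Python scripts to look and compute and a tool call to move; the robot and the scene stay as the last step left them, time stands still between calls to the robot, and variables do not carry over. Pictures are saved under pics/ and viewed, at most 10 in all, crops included, and the job is handed in when it is done.

Besides the shell and the picture viewer there is one more tool, called after ">>>" by a JSON object that holds its "op" and its "data". arm_command: Moves the arm, as the interface text tells. Its arguments: {"type":"object","properties":{"deltas":{"type":"array"}},"required":["deltas"]}

```bash
mkdir -p pics
cat > h.py <<'E'
import numpy as np, cv2
from cell import *
def grab(n):
    P=camera_params(n); im,d=get_image(n); return im,d,np.array(P['camera_matrix']),np.array(P['extrinsics'])
def world(d,K,E):
    v,u=np.mgrid[0:400,0:640]
    p=np.stack([(u-K[0,2])*d/K[0,0],(v-K[1,2])*d/K[1,1],d],-1)
    return p@E[:3,:3].T+E[:3,3]
E
python3 - <<'E'
from h import *
for n in ['scene','side']:
    im,d,K,E=grab(n); cv2.imwrite(f'pics/{n}0.png',im[...,::-1]); np.savez(f'{n}0.npz',im=im,d=d,K=K,E=E)
    print(n,K[0,0],E.round(2).tolist())
a=np.vstack([cv2.imread('pics/scene0.png'),cv2.imread('pics/side0.png')])
print(read_state())
E
```

```text
scene 485.82391349862723 [[-0.33, 0.55, -0.76, 1617.47], [0.94, 0.2, -0.27, 415.91], [0.0, -0.81, -0.59, 963.27], [0.0, 0.0, 0.0, 1.0]]
side 500.92372009778734 [[-0.7, -0.53, 0.48, -20.3], [-0.71, 0.52, -0.47, 556.34], [0.0, -0.67, -0.75, 931.73], [0.0, 0.0, 0.0, 1.0]]
{'clock': 0.1, 'qpos': array([ 1.15518998,  0.62928368,  0.03842999,  1.51826554, -0.02698813,
        0.99630091, -0.01999337]), 'qd': array([-0.00048437, -0.00211833, -0.00153405, -0.00579932, -0.0003244 ,
        0.00131807,  0.00020729]), 'tau': array([ 2.13613654e-03, -5.64531684e+01,  1.23012085e+00, -1.93973190e+01,
        1.12530944e-02,  5.46850511e-03, -7.46363611e-06]), 'eef_pos': array([ 222.60592602, -610.09463852,  230.46209185]), 'tool_rot': array([-3.13985285e+00,  2.04564872e-05,  3.49831446e-01]), 'force': array([0.86975693, 0.14888209, 0.69606864]), 'torque': array([-0.03657353, -0.02293062,  0.07025131]), 'gripper_force': 0.0, 'width': 85.74943422750299}
```

View pics/scene0.png

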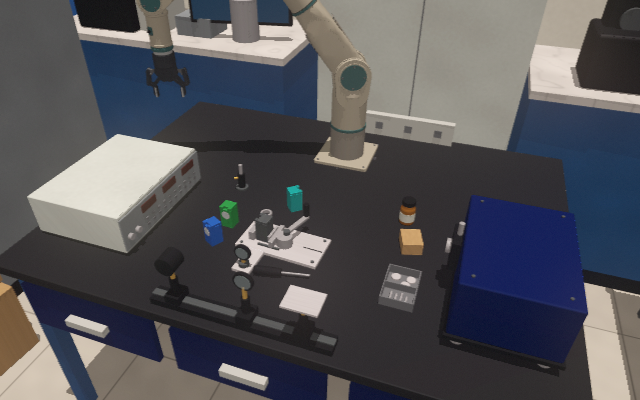

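View pics/side0.png

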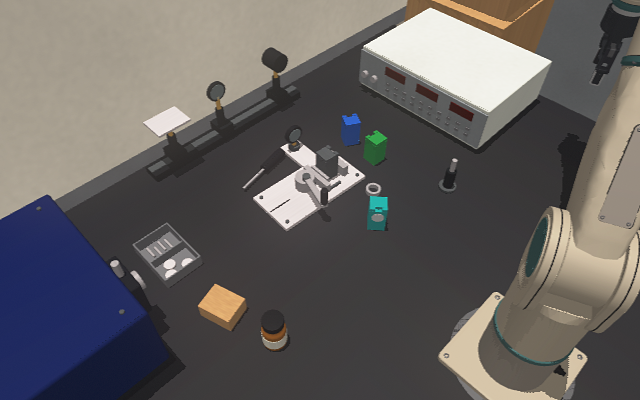

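The side view shows the dark block in the jaws at (327,162), with the lens at (292,135), the knob at (324,197) and the black line at (280,205). The blue (351,130), green (375,148) and turquoise (377,213) blocks are look-alikes. Next I'll estimate the fixture pose and confirm with an enlarged crop.

Run:
```python
from h import *
for n,bx in [('side',(240,110,380,240)),('scene',(220,195,340,285))]:
    z=np.load(f'{n}0.npz'); W=world(z['d'],z['K'],z['E']); im=z['im'].astype(int)
    x0,y0,x1,y1=bx
    cv2.imwrite(f'pics/{n}crop.png',cv2.resize(z['im'][y0:y1,x0:x1,::-1],None,fx=4,fy=4,interpolation=cv2.INTER_CUBIC))
    M=np.zeros((400,640),bool);M[y0:y1,x0:x1]=1
    m=M&(np.abs(W[...,2]-12)<4)&(im.min(-1)>120)
    p=W[m]; print(n,m.sum(),p.mean(0),np.median(p[:,2]),cv2.minAreaRect(p[:,:2].astype(np.float32)))
    b=M&(W[...,2]>82)&(W[...,2]<92)&(im.max(-1)<120)
    print(W[b].round(0)[::12].tolist())
```

```text
side 2828 [593.77355838  -6.30963547  12.09158002] 12.118147584051314 ((604.6201171875, -30.626220703125), (261.9884948730469, 287.8067321777344), 87.30290985107422)
[[721.0, -103.0, 85.0], [723.0, -87.0, 83.0], [605.0, -110.0, 87.0], [597.0, -109.0, 86.0], [607.0, -91.0, 85.0], [605.0, -86.0, 86.0], [607.0, -77.0, 87.0], [587.0, -99.0, 86.0], [593.0, -85.0, 88.0], [574.0, -106.0, 87.0], [586.0, -87.0, 88.0], [600.0, -71.0, 86.0], [577.0, -89.0, 90.0], [595.0, -72.0, 85.0], [572.0, -90.0, 89.0], [582.0, -79.0, 86.0], [582.0, -69.0, 89.0], [579.0, -70.0, 88.0], [574.0, -68.0, 90.0], [570.0, -68.0, 85.0], [489.0, 14.0, 89.0]]
scene 1714 [617.39975944  -9.34349552  11.77770046] 11.732207766636805 ((604.7119750976562, -31.253036499023438), (260.650146484375, 291.6068115234375), 86.88356018066406)
[[506.0, 5.0, 92.0], [504.0, 20.0, 87.0], [572.0, -95.0, 87.0], [575.0, -80.0, 89.0], [572.0, -72.0, 86.0], [580.0, -69.0, 88.0], [590.0, -77.0, 89.0], [596.0, -91.0, 87.0], [602.0, -104.0, 83.0], [589.0, -72.0, 83.0], [602.0, -75.0, 87.0], [598.0, -71.0, 82.0], [720.0, -95.0, 86.0]]
```

View pics/sidecrop.png

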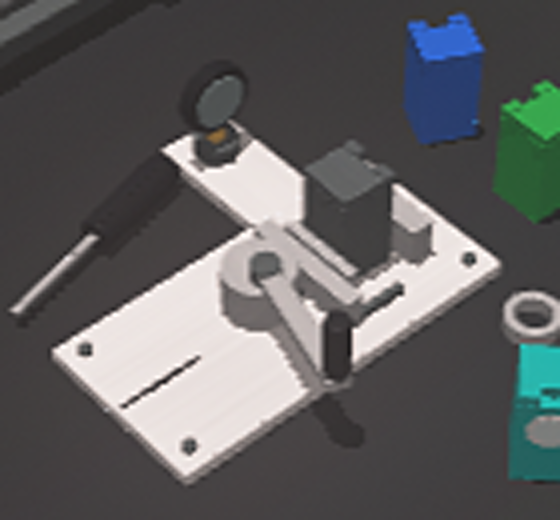

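The crop confirms the dark grey block, with its notch towards the fixed jaw, standing in the slide-jaw fixture. It is the only non-coloured candidate. Fixture origin ≈ (588,-89), yaw ≈ -3°. I'll move above it for a wrist view.

>>> {"op": "arm_command", "data": {"deltas": [{"dz": 0.05},{"dz": 0.1},{"dx": 0.02,"dy": 0.03,"dz": 0.13,"yaw": 6},{"dx": 0.365,"dy": 0.52,"dz": 0.13,"yaw": 67},{"dx": 0.365,"dy": 0.52,"dz": 0.13,"yaw": 67},{"dx": 0.365,"dy": 0.52,"dz": 0.13,"yaw": 67},{"dx": 0.365,"dy": 0.52,"dz": 0.13,"yaw": 67},{"dx": 0.365,"dy": 0.52,"dz": 0.13,"yaw": 67},{"dx": 0.365,"dy": 0.52,"dz": 0.13,"yaw": 67},{"dx": 0.365,"dy": 0.52,"dz": 0.13,"yaw": 67},{"dx": 0.365,"dy": 0.52,"dz": 0.13,"yaw": 67},{"dx": 0.365,"dy": 0.52,"dz": 0.13,"yaw": 67},{"dx": 0.365,"dy": 0.52,"dz": 0.13,"yaw": 67},{"dx": 0.365,"dy": 0.52,"dz": 0.13,"yaw": 67},{"dx": 0.365,"dy": 0.52,"dz": 0.13,"yaw": 67},{"dx": 0.365,"dy": 0.52,"dz": 0.13,"yaw": 67},{"dx": 0.365,"dy": 0.52,"dz": 0.13,"yaw": 67},{"dx": 0.365,"dy": 0.52,"dz": 0.13,"yaw": 67},{"dx": 0.365,"dy": 0.52,"dz": 0.13,"yaw": 67},{"dx": 0.365,"dy": 0.52,"dz": 0.13,"yaw": 67}]}}

```text
invalid input at $.deltas[0]: expected keys dx, dy, dz, yaw, jaw
```

Run:
```python
from h import *
s=read_state(); print(s['clock'],s['eef_pos'],s['tool_rot'],s['qpos'],s['qd'].round(3))
im,d,K,E=grab('wrist'); np.savez('wrist0.npz',im=im,d=d,K=K,E=E); cv2.imwrite('pics/w0.png',im[...,::-1]); print(E.round(2).tolist(),K[0,0])
```

```text
0.1 [ 222.60592602 -610.09463852  230.46209185] [-3.13985285e+00  2.04564872e-05  3.49831446e-01] [ 1.15518998  0.62928368  0.03842999  1.51826554 -0.02698813  0.99630091
 -0.01999337] [-0.    -0.002 -0.002 -0.006 -0.     0.001  0.   ]
[[0.34, -0.91, -0.25, 284.14], [-0.94, -0.33, -0.09, -587.89], [-0.0, 0.26, -0.97, 373.57], [0.0, 0.0, 0.0, 1.0]] 306.8552476360502
```

View pics/w0.png

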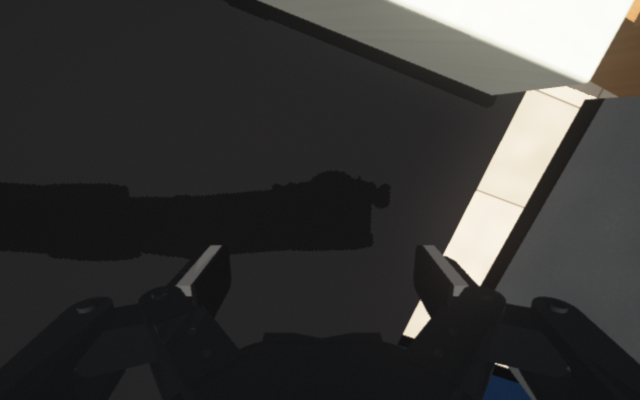

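The call was refused because every row needs all the keys. This view (start pose) only shows the table and fingers.

>>> {"op": "arm_command", "data": {"deltas": [{"dx": 0,"dy": 0,"dz": 0.05,"yaw": 0,"jaw": 1},{"dx": 0,"dy": 0,"dz": 0.1,"yaw": 0,"jaw": 1},{"dx": 0.02,"dy": 0.03,"dz": 0.13,"yaw": 6,"jaw": 1},{"dx": 0.365,"dy": 0.54,"dz": 0.13,"yaw": 67,"jaw": 1},{"dx": 0.365,"dy": 0.54,"dz": 0.13,"yaw": 67,"jaw": 1},{"dx": 0.365,"dy": 0.54,"dz": 0.13,"yaw": 67,"jaw": 1},{"dx": 0.365,"dy": 0.54,"dz": 0.13,"yaw": 67,"jaw": 1},{"dx": 0.365,"dy": 0.54,"dz": 0.13,"yaw": 67,"jaw": 1},{"dx": 0.365,"dy": 0.54,"dz": 0.13,"yaw": 67,"jaw": 1},{"dx": 0.365,"dy": 0.54,"dz": 0.13,"yaw": 67,"jaw": 1},{"dx": 0.365,"dy": 0.54,"dz": 0.13,"yaw": 67,"jaw": 1},{"dx": 0.365,"dy": 0.54,"dz": 0.13,"yaw": 67,"jaw": 1},{"dx": 0.365,"dy": 0.54,"dz": 0.13,"yaw": 67,"jaw": 1},{"dx": 0.365,"dy": 0.54,"dz": 0.13,"yaw": 67,"jaw": 1},{"dx": 0.365,"dy": 0.54,"dz": 0.13,"yaw": 67,"jaw": 1},{"dx": 0.365,"dy": 0.54,"dz": 0.13,"yaw": 67,"jaw": 1},{"dx": 0.365,"dy": 0.54,"dz": 0.13,"yaw": 67,"jaw": 1},{"dx": 0.365,"dy": 0.54,"dz": 0.13,"yaw": 67,"jaw": 1},{"dx": 0.365,"dy": 0.54,"dz": 0.13,"yaw": 67,"jaw": 1},{"dx": 0.365,"dy": 0.54,"dz": 0.13,"yaw": 67,"jaw": 1}]}}

```text
clock: 2.15
eef_pos: [587.1, -72.7, 361.4]
tool_rot: [-3.141, 0.001, 1.516]
force: [0.0, 0.3, 0.8]
width: 85.5
gripper_force: 0.0
```

Run:
```python
from h import *
s=read_state(); print(s['clock'],s['eef_pos'],s['tool_rot'],s['qpos'].round(3),s['qd'].round(3))
im,d,K,E=grab('wrist'); np.savez('wrist0.npz',im=im,d=d,K=K,E=E); cv2.imwrite('pics/w1.png',im[...,::-1]); print(E.round(2).tolist(),K[0,0])
```

```text
2.15 [587.13237233 -72.7421311  361.42907777] [-3.14141580e+00  9.77154122e-04  1.51602119e+00] [ 0.318  0.45  -0.381  1.49   0.173  1.236 -0.141] [-0.003 -0.001 -0.009 -0.004 -0.003 -0.002 -0.001]
[[1.0, -0.05, -0.01, 590.25], [-0.05, -0.96, -0.26, -6.9], [-0.0, 0.26, -0.96, 504.45], [0.0, 0.0, 0.0, 1.0]] 306.8552476360502
```

View pics/w1.png

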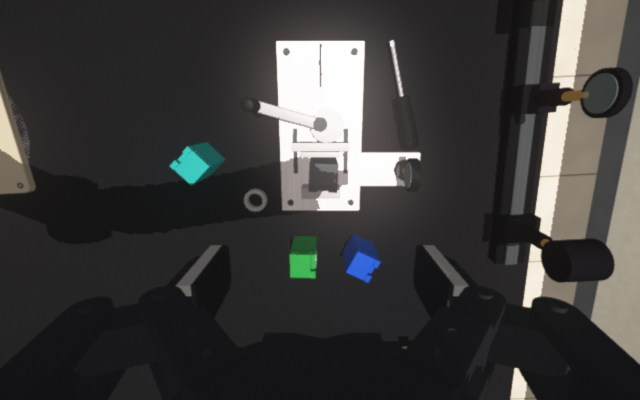

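Wrist view: block (324,173), knob (249,104), black line (320,65), lens (410,174). The ring is at (256,200), with the green (304,257) and blue (360,258) blocks just off the -y end. Now a precise fit.

```bash
cat > fit.py <<'E'
from h import *
def fit(z,verb=True):
    W=world(z['d'],z['K'],z['E']); im=z['im'].astype(int)
    o=np.array([588,-89.]);a=np.radians(-3)
    for it in range(4):
        R=np.array([[np.cos(a),-np.sin(a)],[np.sin(a),np.cos(a)]])
        f=(W[...,:2]-o)@R
        m=(np.abs(W[...,2]-12)<5)&(im.min(-1)>70)&(np.ptp(im,axis=-1)<60)&(np.abs(f[...,0])<75)&(f[...,1]>-80)&(f[...,1]<200)
        p=f[m]
        L=[];
        for y in range(-60,180,8):
            q=p[np.abs(p[:,1]-y)<4][:,0]
            if len(q)>6: L.append((y,q.min(),q.max() if y>40 else np.nan))
        L=np.array(L)
        B=np.array([(x,q.min(),q.max()) for x in range(-55,60,8) for q in [p[np.abs(p[:,0]-x)<4][:,1]] if len(q)>4])
        k=~np.isnan(L[:,2]); mid=(L[k,1]+L[k,2])/2
        s1=np.polyfit(L[k,0],mid,1)[0]; 
        cx=np.median(mid); cy=(np.median(B[:,1])+np.median(B[:,2]))/2-60
        da=-s1; a+=da; o=o+R@[cx,cy]
    print('origin',o.round(1),'yaw',np.degrees(a).round(2),'edges x',np.median(L[:,1]).round(1),np.nanmedian(L[:,2]).round(1),'y',np.median(B[:,1]).round(1),np.median(B[:,2]).round(1))
    return o,a,W,im
E
python3 - <<'E'
from fit import *
for n in ['wrist0','side0','scene0']:
    z=np.load(n+'.npz'); o,a,W,im=fit(z)
    R=np.array([[np.cos(a),-np.sin(a)],[np.sin(a),np.cos(a)]])
    f=(W[...,:2]-o)@R; Z=W[...,2]
    for nm,c,zl in [('block',(0,0),(78,92)),('knob',(-91.5,97.4),(94,108)),('lens',(135,0),(45,90))]:
        m=(Z>zl[0])&(Z<zl[1])&(np.hypot(f[...,0]-c[0],f[...,1]-c[1])<35)
        q=f[m].astype(np.float32)
        if len(q)>4:
            lo,hi=np.percentile(q,[2,98],axis=0); print(' ',nm,len(q),np.median(Z[m]).round(1),lo.round(1),hi.round(1),'mid',((lo+hi)/2).round(1),[np.round(t,1) for t in cv2.minAreaRect(q)])
    g=(Z>60)&(Z<90)&(im[...,1]>im[...,0]+30)&(im[...,1]>im[...,2]+30)&(np.hypot(f[...,0],f[...,1])<150)
    b=(Z>60)&(Z<90)&(im[...,2]>im[...,0]+50)&(im[...,2]>im[...,1]+30)&(np.hypot(f[...,0],f[...,1])<150)
    for q in (f[g],f[b]):
        if len(q)>4: print('  lookalike',q.min(0).round(),q.max(0).round())
E
```

```text
origin [585.  -90.5] yaw -3.0 edges x -63.5 66.4 y -68.6 188.4
  block 821 87.3 [-17.2 -18.3] [20.4 20.8] mid [1.6 1.3] [array([1.7, 0.8]), array([40.3, 39.8]), np.float64(87.2)]
  knob 174 101.9 [-101.8   89.1] [-85.5 105.5] mid [-93.6  97.3] [array([-93.5,  97.5]), array([17. , 16.8]), np.float64(54.1)]
  lens 509 76.0 [124.8 -23.3] [137.6  23.1] mid [ 1.312e+02 -1.000e-01] [array([ 1.315e+02, -1.000e-01]), array([13.9, 48.8]), np.float64(0.1)]
  lookalike [ -50. -149.] [ -10. -119.]
  lookalike [  39. -145.] [  79. -115.]
origin [591.2 -88.1] yaw -0.05 edges x -70.1 64.5 y -68.7 188.7
  block 235 86.3 [-23.2 -20.5] [17.3 20.3] mid [-2.9 -0.1] [array([-2.1, -0.6]), array([43.3, 42.6]), np.float64(85.8)]
  knob 51 100.7 [-101.5   93.2] [-86.5 110.2] mid [-94.  101.7] [array([-92.4, 100.8]), array([15.7, 19.2]), np.float64(46.0)]
  lens 208 67.7 [119.4 -30. ] [134.2  16.4] mid [126.8  -6.8] [array([126.8,  -7.6]), array([50.8, 16.5]), np.float64(84.9)]
  lookalike [ -62. -146.] [ -20. -115.]
  lookalike [  26. -147.] [  70. -118.]
origin [618.8 -84.4] yaw 12.05 edges x -49.9 71.8 y -66.4 187.5
  block 99 85.7 [-31.8 -21.8] [-4.9 19. ] mid [-18.4  -1.4] [array([-20.8,  -2.1]), array([43.6, 30.2]), np.float64(76.7)]
  knob 27 99.8 [-104.1  110.7] [-86.1 126.3] mid [-95.1 118.5] [array([-95.2, 119.3]), array([18.8, 16.5]), np.float64(52.6)]
  lens 24 62.6 [102.4 -21.1] [110.2 -11.6] mid [106.3 -16.4] [array([106.7, -16.3]), array([ 5. , 11.2]), np.float64(23.8)]
  lookalike [-107. -128.] [ -72. -103.]
  lookalike [ -28. -150.] [  20. -126.]
```

Wrist fit is consistent (plate edges, knob and lens agree): origin ≈ (585.5,-90.5), yaw -3.0°; block at about world (587,-89.5), top at 87. I'll descend in stages, fingers closing along fixture x.

>>> {"op": "arm_command", "data": {"deltas": [{"dx": 0,"dy": -0.009,"dz": -0.04,"yaw": 0,"jaw": 1},{"dx": 0,"dy": -0.018,"dz": -0.08,"yaw": 0,"jaw": 1},{"dx": 0,"dy": -0.018,"dz": -0.12,"yaw": 0,"jaw": 1},{"dx": 0,"dy": -0.018,"dz": -0.16,"yaw": 0,"jaw": 1},{"dx": 0,"dy": -0.018,"dz": -0.2,"yaw": 0,"jaw": 1},{"dx": 0,"dy": -0.018,"dz": -0.21,"yaw": 0,"jaw": 1},{"dx": 0,"dy": -0.018,"dz": -0.21,"yaw": 0,"jaw": 1},{"dx": 0,"dy": -0.018,"dz": -0.21,"yaw": 0,"jaw": 1},{"dx": 0,"dy": -0.018,"dz": -0.21,"yaw": 0,"jaw": 1}]}}

```text
clock: 3.1
eef_pos: [589.5, -88.8, 153.7]
tool_rot: [3.137, 0.0, 1.519]
force: [-0.3, -0.0, 0.6]
width: 85.5
gripper_force: 0.0
```

Run:
```python
from fit import *
s=read_state(); print(s['clock'],s['eef_pos'],s['tool_rot'],s['qd'].round(3))
im,d,K,E=grab('wrist'); np.savez('wrist1.npz',im=im,d=d,K=K,E=E); cv2.imwrite('pics/w2.png',im[...,::-1])
W=world(d,K,E); o=np.array([585.5,-90.5]);a=np.radians(-3)
R=np.array([[np.cos(a),-np.sin(a)],[np.sin(a),np.cos(a)]]); f=(W[...,:2]-o)@R; Z=W[...,2]
for nm,m in [('block',(Z>80)&(Z<95)&(np.hypot(f[...,0],f[...,1])<32)),('jawtops',(Z>38)&(Z<46)&(abs(f[...,0])<20)&(abs(f[...,1])<60))]:
    q=f[m]; print(nm,len(q), np.median(Z[m]) if len(q) else '', q.min(0).round(1) if len(q) else '',q.max(0).round(1) if len(q) else '')
    if nm=='block' and len(q): print(cv2.minAreaRect(q.astype(np.float32)))
    else: print(np.histogram(q[:,1],bins=np.arange(-60,61,3)))
```

```text
3.1 [589.46626414 -88.83771508 153.65392509] [3.13728517e+00 2.47104555e-04 1.51879985e+00] [ 0.    -0.     0.002  0.006  0.001 -0.004  0.   ]
block 2880 87.42201748850465 [-19.  -20.1] [22.1 21.7]
((1.4217147827148438, 0.7050132751464844), (40.57475280761719, 40.05550765991211), 87.42931365966797)
jawtops 1178 42.40239373360109 [-19.5 -42. ] [20.  59.6]
(array([  0,   0,   0,   0,   0,   0, 117,  94,  54,   0,   0,   0,   0,
         0,   0,   0,   0,   0,   0,   0,   0,   0,   0,   0,   0,   0,
        48,  76, 177, 159, 109,  35,  39,  43,  35,  27,  34,  31,  47,
        53]), array([-60, -57, -54, -51, -48, -45, -42, -39, -36, -33, -30, -27, -24,
       -21, -18, -15, -12,  -9,  -6,  -3,   0,   3,   6,   9,  12,  15,
        18,  21,  24,  27,  30,  33,  36,  39,  42,  45,  48,  51,  54,
        57,  60]))
```

View pics/w2.png

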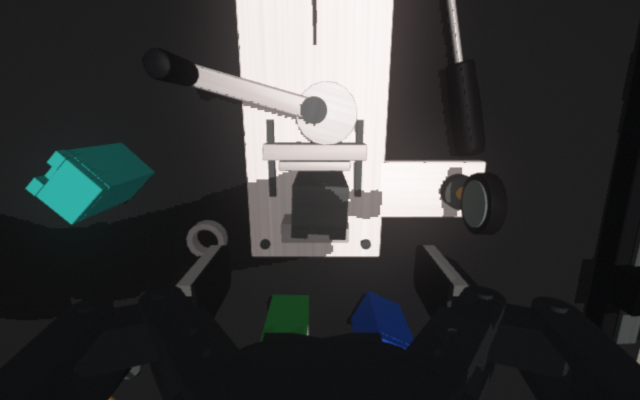

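The wrist close-up agrees (block top 87.4, at fixture (1.4,0.7)). The fingers straddle it, so I'll descend and grip.

>>> {"op": "arm_command", "data": {"deltas": [{"dx": -0.0025,"dy": -0.001,"dz": -0.03,"yaw": 0,"jaw": 1},{"dx": -0.0025,"dy": -0.001,"dz": -0.06,"yaw": 0,"jaw": 1},{"dx": -0.0025,"dy": -0.001,"dz": -0.085,"yaw": 0,"jaw": 1},{"dx": -0.0025,"dy": -0.001,"dz": -0.1,"yaw": 0,"jaw": 1},{"dx": -0.0025,"dy": -0.001,"dz": -0.105,"yaw": 0,"jaw": 1},{"dx": -0.0025,"dy": -0.001,"dz": -0.105,"yaw": 0,"jaw": 1},{"dx": -0.0025,"dy": -0.001,"dz": -0.105,"yaw": 0,"jaw": 1},{"dx": -0.0025,"dy": -0.001,"dz": -0.105,"yaw": 0,"jaw": 0.3},{"dx": -0.0025,"dy": -0.001,"dz": -0.105,"yaw": 0,"jaw": 0.3},{"dx": -0.0025,"dy": -0.001,"dz": -0.105,"yaw": 0,"jaw": 0.3},{"dx": -0.0025,"dy": -0.001,"dz": -0.105,"yaw": 0,"jaw": 0.3},{"dx": -0.0025,"dy": -0.001,"dz": -0.105,"yaw": 0,"jaw": 0.3},{"dx": -0.0025,"dy": -0.001,"dz": -0.105,"yaw": 0,"jaw": 0.3},{"dx": -0.0025,"dy": -0.001,"dz": -0.105,"yaw": 0,"jaw": 0.3}]}}

```text
clock: 4.55
eef_pos: [586.3, -89.7, 47.1]
tool_rot: [3.14, 0.0, 1.519]
force: [0.3, -0.3, 5.8]
width: 39.2
gripper_force: 59.1
```

>>> {"op": "arm_command", "data": {"deltas": [{"dx": 0,"dy": 0,"dz": 0.01,"yaw": 0,"jaw": 0.3},{"dx": 0,"dy": 0,"dz": 0.03,"yaw": 0,"jaw": 0.3},{"dx": 0,"dy": 0,"dz": 0.05,"yaw": 0,"jaw": 0.3},{"dx": 0,"dy": 0,"dz": 0.07,"yaw": 0,"jaw": 0.3},{"dx": 0,"dy": 0,"dz": 0.08,"yaw": 0,"jaw": 0.3},{"dx": 0,"dy": 0,"dz": 0.08,"yaw": 8,"jaw": 0.3},{"dx": 0,"dy": 0,"dz": 0.08,"yaw": 16,"jaw": 0.3},{"dx": 0,"dy": 0,"dz": 0.08,"yaw": 24,"jaw": 0.3},{"dx": 0,"dy": 0,"dz": 0.08,"yaw": 32,"jaw": 0.3},{"dx": 0,"dy": 0,"dz": 0.08,"yaw": 40,"jaw": 0.3},{"dx": 0,"dy": 0,"dz": 0.08,"yaw": 48,"jaw": 0.3},{"dx": 0,"dy": 0,"dz": 0.08,"yaw": 56,"jaw": 0.3},{"dx": 0,"dy": 0,"dz": 0.08,"yaw": 64,"jaw": 0.3},{"dx": 0,"dy": 0,"dz": 0.08,"yaw": 72,"jaw": 0.3},{"dx": 0,"dy": 0,"dz": 0.08,"yaw": 80,"jaw": 0.3},{"dx": 0,"dy": 0,"dz": 0.08,"yaw": 87,"jaw": 0.3},{"dx": 0,"dy": 0,"dz": 0.08,"yaw": 90,"jaw": 0.3},{"dx": 0,"dy": 0,"dz": 0.08,"yaw": 90,"jaw": 0.3},{"dx": 0,"dy": 0,"dz": 0.08,"yaw": 90,"jaw": 0.3},{"dx": 0,"dy": 0,"dz": 0.08,"yaw": 90,"jaw": 0.3}]}}

```text
clock: 6.55
eef_pos: [585.0, -89.7, 126.1]
tool_rot: [-3.141, -0.001, 3.089]
force: [-0.0, -0.0, -3.2]
width: 39.7
gripper_force: 60.5
```

Run:
```python
from fit import *
s=read_state(); print(s['clock'],s['eef_pos'],s['tool_rot'],s['force'],s['width'])
im,d,K,E=grab('side'); np.savez('side1.npz',im=im,d=d,K=K,E=E)
cv2.imwrite('pics/s1.png',cv2.resize(im[80:240,230:400,::-1],None,fx=3.5,fy=3.5,interpolation=cv2.INTER_CUBIC))
im,d,K,E=grab('wrist'); np.savez('wrist2.npz',im=im,d=d,K=K,E=E)
fit(np.load('wrist2.npz'))
W=world(d,K,E);o=np.array([585.5,-90.5]);a=np.radians(-3)
R=np.array([[np.cos(a),-np.sin(a)],[np.sin(a),np.cos(a)]]); f=(W[...,:2]-o)@R; Z=W[...,2]
m=(Z>38)&(Z<46)&(abs(f[...,0])<28)&(abs(f[...,1])<45)
print(np.histogram(f[m][:,1],bins=np.arange(-46,46,2)))
```

```text
6.55 [585.00909242 -89.69811917 126.11416387] [-3.14134039e+00 -6.39182685e-04  3.08906605e+00] [-0.01238686 -0.03806115 -3.19751404] 39.74453795284244
origin [562.6 -87.2] yaw -10.22 edges x -55.8 61.7 y -68.4 190.5
(array([  0,  19, 152, 168, 163, 148, 131, 123, 104,  88,  87,   0,   0,
         0,   0,   0,   0,   0,   0,   0,   0,   0,   0,   0,   0,   0,
         0,   0,   0,   0,   0,   0,   0,   0,  59,  64,  75,  89,  38,
        17,  38,  30,  24,  34,  30]), array([-46, -44, -42, -40, -38, -36, -34, -32, -30, -28, -26, -24, -22,
       -20, -18, -16, -14, -12, -10,  -8,  -6,  -4,  -2,   0,   2,   4,
         6,   8,  10,  12,  14,  16,  18,  20,  22,  24,  26,  28,  30,
        32,  34,  36,  38,  40,  42,  44]))
```

View pics/s1.png

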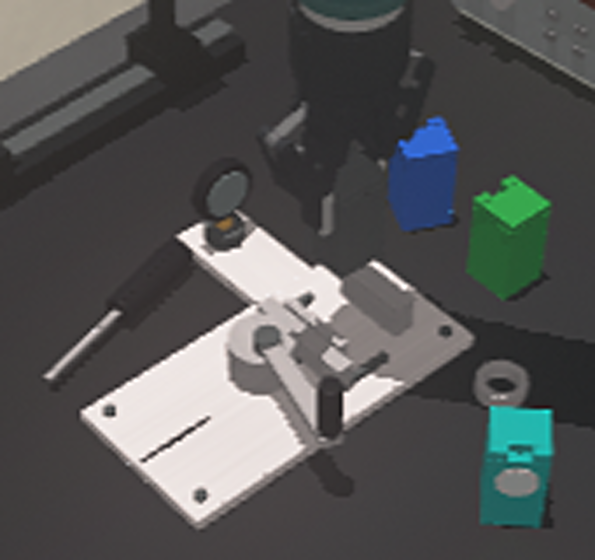

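The block is held rotated above the open gap, the jaws are empty, and the notch is towards the lens. Now a refined measurement of the jaw faces.

Run:
```python
from h import *
for n in ['wrist2','side1']:
    z=np.load(n+'.npz'); W=world(z['d'],z['K'],z['E']); o=np.array([585.5,-90.5]);a=np.radians(-3)
    R=np.array([[np.cos(a),-np.sin(a)],[np.sin(a),np.cos(a)]]); f=(W[...,:2]-o)@R; Z=W[...,2]
    for x in range(-25,30,10):
        m=(Z>39.5)&(Z<45)&(abs(f[...,0]-x)<5); y=f[m][:,1]
        F=y[(y<-5)&(y>-45)];S=y[(y>5)&(y<45)]
        print(n,x,len(F),len(S),np.round([F.max() if len(F) else 0,S.min() if len(S) else 0],1))
    m=(Z>39.5)&(Z<45)&(f[...,1]<-22)&(f[...,1]>-50)&(abs(f[...,0])<50);print('fixed jaw x',np.percentile(f[m][:,0],[1,99]),'z',np.median(Z[m]))
    for zz in (20,60):
        m=(abs(Z-12)<4)&(f[...,1]>120)&(f[...,1]<180)&(abs(f[...,0])<80)&(z['im'].min(-1)>70)
    if m.sum(): print('plate x',np.percentile(f[m][:,0],[1,99]))
```

```text
wrist2 -25 318 143 [-24.2  22.9]
wrist2 -15 297 133 [-24.4  22.7]
wrist2 -5 267 59 [-24.2  22.7]
wrist2 5 199 14 [-27.9  30.6]
wrist2 15 122 2 [-32.2  44.9]
wrist2 25 28 0 [-36.5   0. ]
fixed jaw x [-32.81473114  21.71802566] z 42.42219614179649
plate x [-66.70112967  59.67321065]
side1 -25 20 11 [-22.6  24.1]
side1 -15 14 13 [-20.9  24.8]
side1 -5 18 9 [-21.7  23.9]
side1 5 21 12 [-19.8  25.8]
side1 15 15 10 [-21.8  26.1]
side1 25 0 10 [ 0.  26.8]
fixed jaw x [-29.97734459  16.96605873] z 42.257734376844894
plate x [-64.97551027  62.80504492]
```

Run:
```python
from h import *
s=read_state(); 
z=np.load('side1.npz'); W=world(z['d'],z['K'],z['E']); o=np.array([585.0,-89.7]);a=np.radians(-3)
R=np.array([[np.cos(a),-np.sin(a)],[np.sin(a),np.cos(a)]]); f=(W[...,:2]-o)@R; Z=W[...,2]
m=(Z>93)&(Z<118)&(abs(f[...,0])<30)&(abs(f[...,1])<40)
v,u=np.where(m)
print(m.sum(),u.min(),u.max(),v.min(),v.max())
q=f[m]; print('x pct',np.percentile(q[:,0],[1,10,50,90,99]).round(1),'y',np.percentile(q[:,1],[1,10,50,90,99]).round(1))
print(np.histogram(q[:,1],bins=np.arange(-30,32,2))); print(np.histogram(q[:,0],bins=np.arange(-30,32,2)))
A=q[(q[:,1]<12)&(q[:,0]<0)]; print('face -x',np.median(A[:,0]),len(A))
B=q[(q[:,0]>-12)&(q[:,1]>10)]; print('face +y',np.median(B[:,1]),B.std(0),len(B), np.polyfit(B[:,0],B[:,1],1))
```

```text
178 316 339 144 159
x pct [-21.  -19.8 -17.2  14.1  20.6] y [-16.4 -10.2  18.8  22.5  23.8]
(array([ 0,  0,  0,  0,  0,  0,  3,  7,  2,  7,  4,  5,  4,  5,  3,  5,  5,
        5,  5,  3,  8,  4,  4,  6, 21, 49, 22,  1,  0,  0]), array([-30, -28, -26, -24, -22, -20, -18, -16, -14, -12, -10,  -8,  -6,
        -4,  -2,   0,   2,   4,   6,   8,  10,  12,  14,  16,  18,  20,
        22,  24,  26,  28,  30]))
(array([ 0,  0,  0,  0, 13, 53, 33,  3,  4,  7,  5,  2,  2,  4,  8,  3,  4,
        3,  5,  6,  2,  2,  4,  4,  9,  0,  2,  0,  0,  0]), array([-30, -28, -26, -24, -22, -20, -18, -16, -14, -12, -10,  -8,  -6,
        -4,  -2,   0,   2,   4,   6,   8,  10,  12,  14,  16,  18,  20,
        22,  24,  26,  28,  30]))
face -x -19.005804138197167 71
face +y 20.948911161688926 [10.20885947  1.35046578] 72 [-0.04258407 21.24504344]
```

Side-camera bias from the held block is about +1 mm. Combined estimate of the gap centre is y ≈ -91. I'll insert a little and check the force.

>>> {"op": "arm_command", "data": {"deltas": [{"dx": 0,"dy": -0.0013,"dz": -0.01,"yaw": 0,"jaw": 0.3},{"dx": 0,"dy": -0.0013,"dz": -0.025,"yaw": 0,"jaw": 0.3},{"dx": 0,"dy": -0.0013,"dz": -0.04,"yaw": 0,"jaw": 0.3},{"dx": 0,"dy": -0.0013,"dz": -0.045,"yaw": 0,"jaw": 0.3},{"dx": 0,"dy": -0.0013,"dz": -0.049,"yaw": 0,"jaw": 0.3},{"dx": 0,"dy": -0.0013,"dz": -0.053,"yaw": 0,"jaw": 0.3},{"dx": 0,"dy": -0.0013,"dz": -0.056,"yaw": 0,"jaw": 0.3},{"dx": 0,"dy": -0.0013,"dz": -0.056,"yaw": 0,"jaw": 0.3},{"dx": 0,"dy": -0.0013,"dz": -0.056,"yaw": 0,"jaw": 0.3}]}}

```text
clock: 7.55
eef_pos: [585.5, -90.9, 70.6]
tool_rot: [3.142, 0.0, 3.09]
force: [-0.0, -0.2, -2.9]
width: 39.6
gripper_force: 60.3
```

No contact and it is inserted, so I'll lower to the plate.

>>> {"op": "arm_command", "data": {"deltas": [{"dx": 0,"dy": 0,"dz": -0.007,"yaw": 0,"jaw": 0.3},{"dx": 0,"dy": 0,"dz": -0.014,"yaw": 0,"jaw": 0.3},{"dx": 0,"dy": 0,"dz": -0.019,"yaw": 0,"jaw": 0.3},{"dx": 0,"dy": 0,"dz": -0.022,"yaw": 0,"jaw": 0.3},{"dx": 0,"dy": 0,"dz": -0.023,"yaw": 0,"jaw": 0.3},{"dx": 0,"dy": 0,"dz": -0.023,"yaw": 0,"jaw": 0.3},{"dx": 0,"dy": 0,"dz": -0.023,"yaw": 0,"jaw": 0.3}]}}

```text
clock: 8.25
eef_pos: [585.5, -90.9, 47.4]
tool_rot: [3.141, 0.0, 3.09]
force: [-0.1, -1.1, -3.6]
width: 39.5
gripper_force: 60.2
```

>>> {"op": "arm_command", "data": {"deltas": [{"dx": 0,"dy": 0,"dz": -0.0007,"yaw": 0,"jaw": 0.3},{"dx": 0,"dy": 0,"dz": -0.0014,"yaw": 0,"jaw": 0.3},{"dx": 0,"dy": 0,"dz": -0.0014,"yaw": 0,"jaw": 0.3},{"dx": 0,"dy": 0,"dz": -0.0014,"yaw": 0,"jaw": 0.3}]}}

```text
clock: 8.65
eef_pos: [585.7, -90.8, 47.1]
tool_rot: [-3.141, 0.001, 3.09]
force: [-2.7, 0.8, 5.5]
width: 39.3
gripper_force: 61.2
```

Seated (upward force). Release with a moderate opening and lift.

>>> {"op": "arm_command", "data": {"deltas": [{"dx": 0,"dy": 0,"dz": 0,"yaw": 0,"jaw": 0.65},{"dx": 0,"dy": 0,"dz": 0,"yaw": 0,"jaw": 0.65},{"dx": 0,"dy": 0,"dz": 0,"yaw": 0,"jaw": 0.65},{"dx": 0,"dy": 0,"dz": 0,"yaw": 0,"jaw": 0.65},{"dx": 0,"dy": 0,"dz": 0.02,"yaw": 0,"jaw": 0.65},{"dx": 0,"dy": 0,"dz": 0.05,"yaw": 0,"jaw": 0.65},{"dx": 0,"dy": 0,"dz": 0.09,"yaw": 0,"jaw": 0.65},{"dx": 0,"dy": 0,"dz": 0.13,"yaw": 0,"jaw": 0.65},{"dx": 0,"dy": 0,"dz": 0.15,"yaw": 0,"jaw": 0.65},{"dx": 0,"dy": 0,"dz": 0.15,"yaw": 0,"jaw": 0.65},{"dx": 0,"dy": 0,"dz": 0.15,"yaw": 0,"jaw": 0.65}]}}

```text
clock: 9.75
eef_pos: [585.0, -91.3, 195.7]
tool_rot: [-3.141, -0.0, 3.09]
force: [-1.1, -1.5, 0.4]
width: 55.6
gripper_force: 0.0
```

Run:
```python
from h import *
s=read_state(); print(s['clock'],s['eef_pos'],s['qpos'],s['width'],s['force'])
for n in ['wrist','side']:
    im,d,K,E=grab(n)
    if n=='wrist': cv2.imwrite('pics/w3.png',im[...,::-1])
    W=world(d,K,E); o=np.array([585.2,-91.]);a=np.radians(-3)
    R=np.array([[np.cos(a),-np.sin(a)],[np.sin(a),np.cos(a)]]); f=(W[...,:2]-o)@R; Z=W[...,2]
    m=(Z>82)&(Z<92)&(np.hypot(f[...,0],f[...,1])<32); q=f[m].astype(np.float32); print(n,len(q),np.median(Z[m]),cv2.minAreaRect(q))
    m=(Z>96)&(Z<108)&(np.hypot(f[...,0]+91.5,f[...,1]-97.4)<25); q=f[m].astype(np.float32); print('knob',len(q),cv2.minAreaRect(q) if len(q)>5 else '')
    m=(Z>39.5)&(Z<45)&(abs(f[...,0]+25)<4); y=f[m][:,1]; F=y[(y<-5)&(y>-45)];S=y[(y>5)&(y<45)]; print('faces',F.max() if len(F) else '',S.min() if len(S) else '')
```

```text
9.75 [585.03907093 -91.28161007 195.66886304] [ 0.58757697  0.70122613 -0.79987495  1.70881513  0.58791992  0.98832683
  1.08840565] 55.64275218992881 [-1.134591   -1.45349804  0.38382052]
wrist 2029 87.43148894355201 ((-0.6780529022216797, 0.3406028747558594), (39.715702056884766, 40.405738830566406), 88.26358795166016)
knob 532 ((-93.697509765625, 96.90580749511719), (17.26171875, 17.070724487304688), 33.45122528076172)
faces -8.452691608855359 23.4705577122228
side 205 86.88427006365737 ((1.2100677490234375, 2.084432601928711), (41.1344108581543, 43.141971588134766), 87.92265319824219)
knob 48 ((-92.95840454101562, 100.0898666381836), (17.880029678344727, 15.438142776489258), 76.2698974609375)
faces -21.459201214530783 25.159234324139334
```

View pics/w3.png

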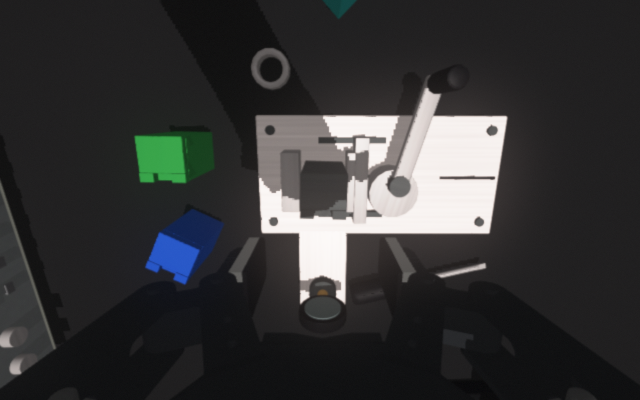

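The block stands between the jaws at (322,190), with its notch/window side facing the lens (322,305). The knob is at (456,77). By model and measurement the knob is at ≈ world (499,11). Moving above it, turned to pinch tangentially.

>>> {"op": "arm_command", "data": {"deltas": [{"dx": -0.029,"dy": 0.034,"dz": 0,"yaw": -8,"jaw": 0.65},{"dx": -0.058,"dy": 0.068,"dz": 0,"yaw": -16,"jaw": 0.65},{"dx": -0.086,"dy": 0.102,"dz": 0,"yaw": -16,"jaw": 0.65},{"dx": -0.086,"dy": 0.102,"dz": -0.03,"yaw": -16,"jaw": 0.65},{"dx": -0.086,"dy": 0.102,"dz": -0.06,"yaw": -16,"jaw": 0.65},{"dx": -0.086,"dy": 0.102,"dz": -0.06,"yaw": -16,"jaw": 0.65},{"dx": -0.086,"dy": 0.102,"dz": -0.06,"yaw": -16,"jaw": 0.65}]}}

```text
clock: 10.55
eef_pos: [498.7, 11.2, 135.3]
tool_rot: [-3.141, -0.002, 2.811]
force: [0.9, 0.3, 0.1]
width: 55.6
gripper_force: 0.0
```

Run:
```python
from h import *
s=read_state(); print(s['eef_pos'],s['tool_rot'])
for n in ['wrist','side']:
    im,d,K,E=grab(n)
    W=world(d,K,E); Z=W[...,2]
    m=(Z>97)&(Z<107)&(np.hypot(W[...,0]-499,W[...,1]-11)<22); q=W[m][:,:2].astype(np.float32); print(n,len(q),cv2.minAreaRect(q) if len(q)>5 else '')
```

```text
[498.68973124  11.22958188 135.29590386] [-3.14113800e+00 -2.47664658e-03  2.81110091e+00]
wrist 638 ((495.9089050292969, 11.732891082763672), (17.35125732421875, 16.616592407226562), 57.53852081298828)
side 45 ((497.17181396484375, 14.328032493591309), (16.247262954711914, 18.68589973449707), 51.48080062866211)
```

>>> {"op": "arm_command", "data": {"deltas": [{"dx": -0.001,"dy": 0.0005,"dz": -0.03,"yaw": 0,"jaw": 0.65},{"dx": -0.001,"dy": 0.0005,"dz": -0.055,"yaw": 0,"jaw": 0.65},{"dx": -0.001,"dy": 0.0005,"dz": -0.068,"yaw": 0,"jaw": 0.65},{"dx": -0.001,"dy": 0.0005,"dz": -0.068,"yaw": 0,"jaw": 0.65},{"dx": -0.001,"dy": 0.0005,"dz": -0.068,"yaw": 0,"jaw": 0},{"dx": -0.001,"dy": 0.0005,"dz": -0.068,"yaw": 0,"jaw": 0},{"dx": -0.001,"dy": 0.0005,"dz": -0.068,"yaw": 0,"jaw": 0},{"dx": -0.001,"dy": 0.0005,"dz": -0.068,"yaw": 0,"jaw": 0},{"dx": -0.001,"dy": 0.0005,"dz": -0.068,"yaw": 0,"jaw": 0},{"dx": -0.001,"dy": 0.0005,"dz": -0.068,"yaw": 0,"jaw": 0},{"dx": -0.001,"dy": 0.0005,"dz": -0.068,"yaw": 0,"jaw": 0}]}}

```text
clock: 11.75
eef_pos: [499.0, 11.3, 69.2]
tool_rot: [3.141, 0.002, 2.811]
force: [-0.6, 0.0, 4.7]
width: 16.3
gripper_force: 58.3
```

Run:
```python
from h import *
s=read_state(); p=s['eef_pos']; print(p,s['tool_rot'],s['force'],s['width'],s['gripper_force'])
a=np.radians(-3);c,sn=np.cos(a),np.sin(a);R=np.array([[c,-sn],[sn,c]])
k=lambda t:R@[-95*np.sin(1.3-t),72+95*np.cos(1.3-t)]
print('implied origin',p[:2]-k(0))
for i in range(0,27): t=i*0.05; print(round(t,2),((k(t)-k(0))/1000).round(4),round(-np.degrees(t),1)) if i%2==0 or i==26 else 0
```

```text
[499.04354083  11.34335068  69.15741888] [3.14149750e+00 2.08895111e-03 2.81063902e+00] [-0.63924605  0.04645765  4.65014517] 16.296171352483597 58.327646255493164
implied origin [585.35794825 -90.72626796]
0.0 [0. 0.] -0.0
0.1 [0.0035 0.0088] -5.7
0.2 [0.0078 0.0173] -11.5
0.3 [0.0129 0.0253] -17.2
0.4 [0.0189 0.0327] -22.9
0.5 [0.0255 0.0395] -28.6
0.6 [0.0328 0.0456] -34.4
0.7 [0.0406 0.0509] -40.1
0.8 [0.049  0.0555] -45.8
0.9 [0.0577 0.0591] -51.6
1.0 [0.0668 0.0619] -57.3
1.1 [0.0761 0.0638] -63.0
1.2 [0.0856 0.0647] -68.8
1.3 [0.0951 0.0647] -74.5
```

Knob pinched; the implied fixture origin (585.4,-90.7) matches the estimates. Following the arc now.

>>> {"op": "arm_command", "data": {"deltas": [{"dx": 0.0035,"dy": 0.0088,"dz": 0,"yaw": -5.7,"jaw": 0},{"dx": 0.0078,"dy": 0.0173,"dz": 0,"yaw": -11.5,"jaw": 0},{"dx": 0.0129,"dy": 0.0253,"dz": 0,"yaw": -17.2,"jaw": 0},{"dx": 0.0189,"dy": 0.0327,"dz": 0,"yaw": -22.9,"jaw": 0},{"dx": 0.0255,"dy": 0.0395,"dz": 0,"yaw": -28.6,"jaw": 0},{"dx": 0.0328,"dy": 0.0456,"dz": 0,"yaw": -34.4,"jaw": 0},{"dx": 0.0406,"dy": 0.0509,"dz": 0,"yaw": -40.1,"jaw": 0},{"dx": 0.049,"dy": 0.0555,"dz": 0,"yaw": -45.8,"jaw": 0},{"dx": 0.0577,"dy": 0.0591,"dz": 0,"yaw": -51.6,"jaw": 0},{"dx": 0.0668,"dy": 0.0619,"dz": 0,"yaw": -57.3,"jaw": 0},{"dx": 0.0761,"dy": 0.0638,"dz": 0,"yaw": -63.0,"jaw": 0},{"dx": 0.0856,"dy": 0.0647,"dz": 0,"yaw": -68.8,"jaw": 0},{"dx": 0.096,"dy": 0.0647,"dz": 0,"yaw": -74.5,"jaw": 0},{"dx": 0.096,"dy": 0.0647,"dz": 0,"yaw": -74.5,"jaw": 0},{"dx": 0.096,"dy": 0.0647,"dz": 0,"yaw": -74.5,"jaw": 0},{"dx": 0.096,"dy": 0.0647,"dz": 0,"yaw": -74.5,"jaw": 0}]}}

```text
clock: 13.35
eef_pos: [593.3, 74.7, 69.1]
tool_rot: [-3.14, 0.002, 1.509]
force: [-4.2, -3.5, 7.1]
width: 16.5
gripper_force: 59.0
```

Run:
```python
from h import *
s=read_state(); p=s['eef_pos']; print(s['clock'],p,s['tool_rot'],s['force'],s['width'],s['gripper_force'])
a=np.radians(-3);c,sn=np.cos(a),np.sin(a);R=np.array([[c,-sn],[sn,c]])
r=R.T@(p[:2]-[585.4,-90.7]); r[1]-=72; print('angle',1.3+np.arctan2(r[0],r[1]),'radius',np.hypot(*r))
im,d,K,E=grab('side'); im2,d2,K2,E2=grab('scene')
A=cv2.resize(im[100:240,240:400,::-1],(640,560),interpolation=cv2.INTER_CUBIC); cv2.imwrite('pics/s2.png',A)
W=world(d,K,E); f=(W[...,:2]-[585.4,-90.7])@R; Z=W[...,2]
m=(Z>82)&(Z<92)&(np.hypot(f[...,0],f[...,1])<32); q=f[m].astype(np.float32); print(len(q),np.median(Z[m]),cv2.minAreaRect(q))
```

```text
13.35 [593.28767719  74.6522119   69.1450496 ] [-3.13994680e+00  2.16576747e-03  1.50927816e+00] [-4.22578055 -3.46546434  7.10886556] 16.458086688287327 58.98284554481506
angle 1.291693456824954 radius 93.54163867383542
206 86.89222529540064 ((1.2575950622558594, -1.6306209564208984), (44.52918243408203, 42.52056884765625), 0.28693562746047974)
```

View pics/s2.png

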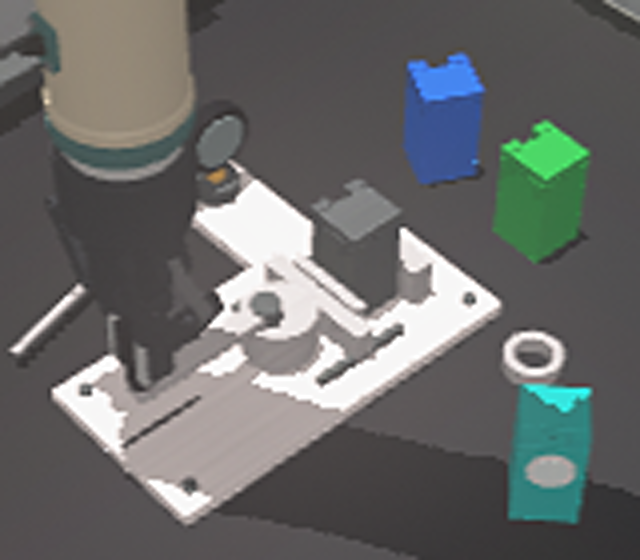

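The lever (hand at (150,370)) lies along the black line at an angle of about 1.29 rad. The block at (355,240) has been pushed about 3.5 mm against the fixed jaw, square and upright, and the ring and screwdriver are in place. Handing in.

```bash
python3 -c "
from cell import *
print(finish_job())"
```

```text
the job is handed in; nothing more can be done
None
```

The job is handed in, with no verdict returned: the block stands between the jaws with its window to the lens, pushed against the fixed jaw, and the gripper is holding the lever at about 1.29 rad (target 1.30); the clamp force itself was not measured.

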